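# Stow the film-core carton under the hood and slide the cover shut

### The arm

A 6-joint arm with a two-finger parallel gripper is mounted at the origin on the work surface; the furniture and walls round the work are solid. World frame = base frame: x ahead of the robot, y to its left, z up, the work surface at z = 0. Lengths are in m, angles in rad, forces in N, time in s.
With the tool pointing down it reaches from about 0.425 to 1.125 m from the base axis. Payload 14.9 kg.
Tool frame: the origin (TCP) lies between the finger pads, 19 mm behind the fingertips; this is the grasp point; y points along the fingers, z is the direction in which the jaws open and shut, and the axes are right-handed (so a half turn about y gives the same grasp; the last joint's range is limited). The gripper opens to 91 mm and grips with 3 to 60 N. Pads are 32 mm wide; open, the fingers measure 118 mm over their backs; the gripper's body (76 mm by 178 mm) begins 60 mm behind the grasp point.
Start: joints at [1.195, 0.379, 1.734, -0, 1.028, -0.033], TCP at [0.235, 0.659, 0.233] pointing down, gripper open.
Joint ranges: [-2.77, 2.77], [-0.74, 2.19], [0, 2.66], [-1.06, 4.2], [0.31, 2.87], [-3.08, 3.08]. Speed limits (rad/s): [1.89, 1.89, 2.39, 3.14, 3.14, 3.14].

### API

Orientations are given as a rotation vector (axis times angle).
In Python, from cell import r gives the robot as it stands. Calls block until the motion is done:
- r.movep(position, orientation): joint-space move of the TCP to a pose.
- r.move_l(position, rotation=None, v=0.15, guard=None): straight line of the TCP; rotation=None keeps the orientation; v is the mean speed in m/s. With guard (N) it stops when the force on the tool has changed by that much, and returns True; else False.
- r.goto_joints(angles): joint-space move.
- r.set_gripper(opening, force=None): opening from 0.0 (shut) to 1.0 (fully open); force is the grip in N (None keeps the last); returns when the fingers have stopped.
- r.wait(seconds).
- r.inverse_kinematics(position, orientation): joint angles nearest the present ones, or None.
- r.snapshot(name): name is "side" or "top"; returns a dict with "frame" (480x640x3 uint8, blue, green, red), "depth" (480x640 float32, m along the optical axis (not along the pixel's ray), 0 where there is no reading), "fx", "fy", "cx", "cy" (pixels), "k1" (the pictures are not rectified: a ray, as slopes to the right and down, at radius r is drawn at 1 + k1 r^2 times it, then the intrinsics apply), "position" and "rotation" of the camera in the world. Camera axes: x right, y up, looking along -z (the intrinsics and any distortion apply to the point x, -y, -z); pixel columns grow to the right and rows downward; lengths in m; the calibration is good to about 2 mm. A picture is of the moment at which its call begins.
A pose or a line that the arm cannot do raises r.Unreachable and nothing moves.
- r.close_job(): hands the job in, once; it reports no verdict.
Readings, each from a call of its own:
- r.get_t(): time.
- r.get_q(): joint angles.
- r.get_joint_velocities(): joint speeds.
- r.get_joint_torque(): joint torques, N m.
- r.get_eef_pos(): TCP position.
- r.get_orientation(): TCP orientation.
- r.get_contact_force(): force on the tool from outside, world axes, zero at the start.
- r.get_torque(): the same for the moment, N m.
- r.get_finger_gap(): opening from 0.0 (shut) to 1.0 (fully open).
Only numpy, scipy, OpenCV 4.12 (cv2) and the standard library are available. Lean on these libraries where they do the work, as an engineer would, in place of code of your own. Each camera call takes 0.05 s, during which the arm holds its last target. There are 200 camera calls.

### The job

Put the small cardboard carton of film cores upright in the open well of the steel caddy, lengthwise, and push it along the lane under the low fixed hood until it is fully home against the back stop. Then slide the flat cover fully shut over the well. Leave the ink pad and the date stamp where they are.

Things in the scene. Friction and masses are not known exactly. Their poses are not given: they have to be found in the camera images.
- carton: Small brown cardboard carton, 66 (its x) x 48 (its y) x 50 mm high, about 0.11 kg, loose on the table, upright. Origin: centre of the underside; z up. Either end may go first into the lane.
- caddy: Fixed stainless sheet-steel caddy: open loading well in front, low fixed hood behind it, solid deck 36 mm high at the left (y 61 to 215, x -131 to 0 mm) where the open cover is parked. Origin on the table, on the lane's axis, in the plane of the hood's front edge; x points into the hood (away from the robot), y to the left, z up.
- well_floor (a point): Middle of the well's floor (caddy x -64.5, y 0, z 4 mm); axes as the caddy's. The well is open at the top; inside x -128 to 0, y -59 to 59 mm in the caddy's frame; walls 3 mm thick, rim at z 36 (z 41 with the guide on the front wall).
- bay_home (a point): Where the carton's origin lies when fully home, long side along the lane (caddy x 47, y 0, z 4 mm). The lane under the hood is 59 mm wide, back stop at x 80; there the carton's near face is 14 mm inside the hood's edge, with 8 mm of air above it: a tool pointing straight down cannot push it all the way.
- hood_edge (a point): Middle of the roof's front lower edge (caddy x 0, y 0, z 62 mm). The hood covers x 0 to 83, y -62 to 62 mm; its roof's underside is at z 62 and its top at z 66. The lane's mouth below is flared, from about 95 mm wide at x 0 to 59 mm at x 23.
- cover_grip (a point): Middle of the cover's black bar handle, on the bar's axis, 64 mm above the table; the bar is 12 mm thick, 66 mm long along the caddy's x, with 17 mm free below it. Moves with the cover: an aluminium plate 122 x 121 x 4 mm, top at z 40.5, with an upright lip to z 64.5 along its rear edge. A carton that sticks out of the hood blocks it.
- cover (a joint): Slide of the cover along the caddy's y, in m: 0 = fully shut over the well, grows to the left, 0.15 = fully open on the deck; the well is wholly clear from 0.12. Needs about 2 N, stays where it is left.
- inkpad: Closed blue and black ink pad tin lying flat, 56 x 86 x 16 mm; origin centre of the underside. Bystander.
- stamp: Black and grey date stamp standing upright, 30 x 42 x 88 mm; origin centre of the underside. Bystander.

How it is judged:
On the way, in this order (a step that is already met when the one before it is completed fails the run):
1. the carton is upright in the lane, fully home under the hood, cover still open (x of carton in the frame of caddy between 0.041 and 0.056 m and y of carton in the frame of caddy between -0.02 and 0.02 m and z of carton in the frame of caddy below 0.01 m and angle between carton's own z axis and vertical below 0.12 rad and value of joint cover above 0.06 m), for 0.2 s.
2. the cover is fully shut (value of joint cover below 0.005 m), for 0.2 s.
At the end, for the whole second after the job is handed in: The carton stands upright (within 7 degrees) on the lane's floor under the hood, within 6 mm of the back stop, at rest; the cover is within 5 mm of fully shut; the bystanders are within 30 mm of where they stood and not tipped over (x of carton in the frame of caddy between 0.041 and 0.056 m and y of carton in the frame of caddy between -0.02 and 0.02 m and z of carton in the frame of caddy below 0.01 m and angle between carton's own z axis and vertical below 0.12 rad and value of joint cover below 0.005 m and linear speed of carton below 0.02 m/s); the robot touches nothing.
It fails at once if the ink pad is displaced by more than 30 mm or tipped over (distance of inkpad from where it was at the start of the episode above 0.03 m or angle between inkpad's own z axis and vertical above 0.5 rad).
It fails at once if the date stamp is displaced by more than 30 mm or tipped over (distance of stamp from where it was at the start of the episode above 0.03 m or angle between stamp's own z axis and vertical above 0.5 rad).
It also fails if it takes over 72 s, if anything falls off the work surface, if the arm or the gripper's body presses on something with over 40 N, if the wrist force passes 120 N, or if a joint passes its speed limit or range.

## Working session

There is one attempt and no reset: what is moved stays moved. The work goes in short steps, each a Python script; the robot and the scene stay as the last script left them, time stands still between calls to the robot, and variables do not carry over. Pictures are saved under pics/ and viewed, about 8 in all and at most 12, crops included, and the job is handed in when it is done.

```bash
ls; mkdir -p pics; cat > h.py <<'E'
import numpy as np, cv2
from scipy.spatial.transform import Rotation as R
from cell import r
def snap(n,f):
    s=r.snapshot(n); cv2.imwrite(f'pics/{f}.png',s['frame']); np.save(f'pics/{f}.npy',s,allow_pickle=True); return s
def load(f): return np.load(f'pics/{f}.npy',allow_pickle=True).item()
def rot(s):
    a=np.array(s['rotation'],float); return a if a.shape==(3,3) else R.from_rotvec(a).as_matrix()
def ray(s,u,v):
    K=np.array([[s['fx'],0,s['cx']],[0,s['fy'],s['cy']],[0,0,1.]])
    p=cv2.undistortPoints(np.array([[[u,v]]],float),K,np.array([s['k1'],0,0,0.]))[0,0]
    return rot(s)@np.array([p[0],-p[1],-1.])
def atz(s,u,v,z):
    d=ray(s,u,v); o=np.array(s['position']); return o+d*(z-o[2])/d[2]
def atd(s,u,v):
    return np.array(s['position'])+ray(s,u,v)*np.median(s['depth'][v-1:v+2,u-1:u+2])
E
python3 - <<'E'
from h import *
for n in('top','side'):
    s=snap(n,n+'0'); print(n,s['position'],s['rotation'],s['fx'],s['k1'],atz(s,320,240,0))
print(r.get_eef_pos(),r.get_orientation(),r.get_t())
E
```

```text
pics
top [0.42429756 0.03167787 1.48659848] [ 0.06547173 -0.08268987 -1.58829197] 602.1376426198575 0.03388842534134023 [0.5484433  0.00544196 0.        ]
side [ 0.48586672 -0.86738712  0.74179752] [ 0.92267133 -0.02650843 -0.02811147] 535.7621523740374 -0.13880092654813128 [0.52559583 0.10895676 0.        ]
[0.23516508 0.65895878 0.2321364 ] [-1.55499773  0.26917389 -0.26886878] 0.1
```

View pics/top0.png

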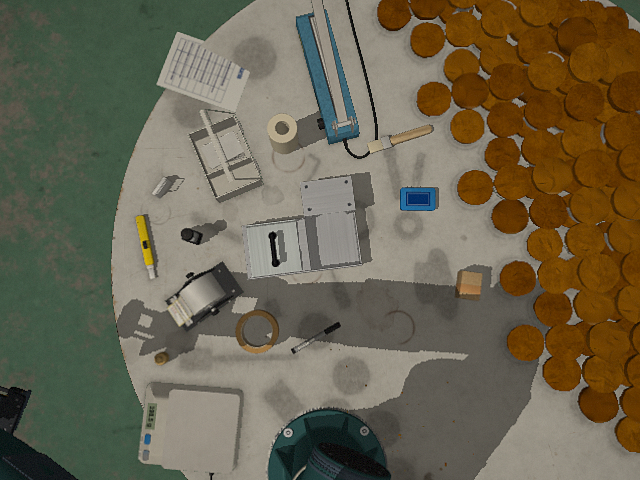

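View pics/side0.png

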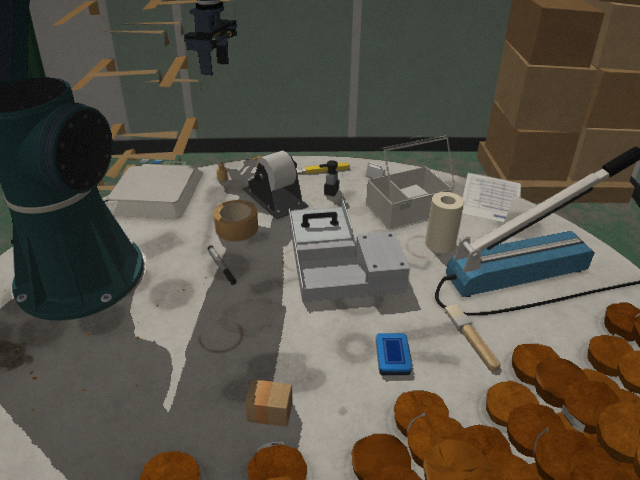

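Top view: hood about (328,196), well (332,240), parked cover with handle (274,248), carton (470,284), ink pad (418,198), stamp (191,235). Next I'll enlarge the caddy and carton.

```bash
python3 - <<'E'
from h import *
im=load('top0')['frame']
a=cv2.resize(im[165:285,238:388],None,fx=4,fy=4,interpolation=cv2.INTER_CUBIC)
b=cv2.resize(im[262:302,450:495],None,fx=4,fy=4,interpolation=cv2.INTER_CUBIC)
c=np.zeros((480,180,3),np.uint8); c[:160]=b
cv2.imwrite('pics/crop1.png',np.hstack([a,c]))
E
```

```text
(no output)
```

View pics/crop1.png

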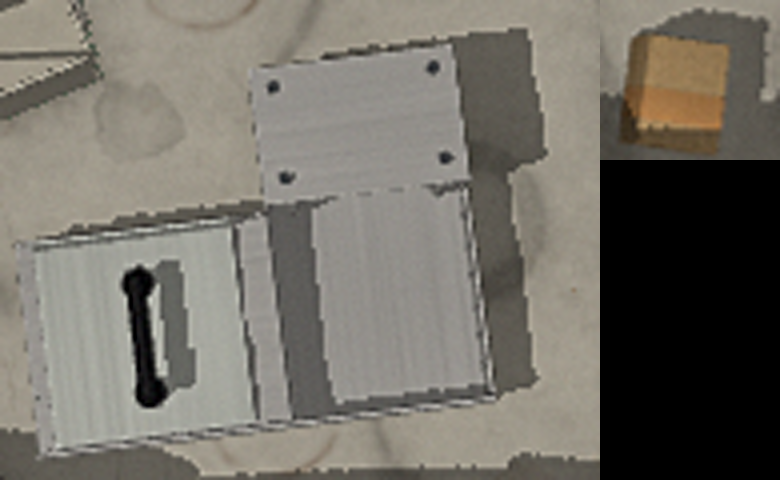

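```bash
python3 - <<'E'
from h import *
s=load('top0')
P=lambda x,y,z:atz(s,238+x/4-.375,165+y/4-.375,z)
H=[P(250,70,.066),P(452,44,.066),P(468,184,.066),P(265,203,.066)]
for h in H: print('hood',h.round(4))
g=(P(137,283,.064),P(150,390,.064)); print('grip',g[0],g[1],(g[0]+g[1])/2)
# caddy fit
obj=np.array([[83,62],[83,-62],[0,-62],[0,62]])/1e3
M,_=cv2.estimateAffinePartial2D(obj,np.array(H)[:,:2]); th=np.arctan2(M[1,0],M[0,0]); print('caddy',M[:,2],th,'scale',np.hypot(M[0,0],M[1,0]))
d=np.array(g[0]-g[1])[:2]; print('handle dir',np.arctan2(d[1],d[0]))
c,sn=np.cos(th),np.sin(th); Rm=np.array([[c,-sn],[sn,c]])
ctr=np.array(H)[:,:2].mean(0)-Rm@[.0415,0]; print('origin',ctr,'grip in caddy',Rm.T@((g[0]+g[1])[:2]/2-ctr))
# carton by depth, both cameras
for n,(u0,u1,v0,v1) in(('top0',(445,500,255,310)),('side0',(235,305,365,435))):
    s=load(n); pts=np.array([atd(s,u,v) for u in range(u0,u1) for v in range(v0,v1)])
    q=pts[(pts[:,2]>.043)&(pts[:,2]<.062)]
    rc=cv2.minAreaRect((q[:,:2]*1000).astype(np.float32)); print(n,len(q),q[:,2].mean(),rc, q.mean(0))
for n,u,v in(('top0',418,198),): print('pad',atz(load(n),u,v,.016))
s=load('top0');print('stamp',atd(s,191,235))
E
```

```text
hood [0.6825 0.0513 0.066 ]
hood [ 0.6961 -0.0697  0.066 ]
hood [ 0.6115 -0.0772  0.066 ]
hood [0.6023 0.0438 0.066 ]
grip [0.55620208 0.12042203 0.064     ] [0.49265837 0.11353298 0.064     ] [0.52443022 0.11697751 0.064     ]Traceback (most recent call last):
  File "<stdin>", line 9, in <module>
cv2.error: OpenCV(4.12.0) /io/opencv/modules/calib3d/src/ptsetreg.cpp:1108: error: (-215:Assertion failed) count >= 0 && to.checkVector(2) == count in function 'estimateAffinePartial2D'
```

```bash
python3 - <<'E'
from h import *
s=load('top0')
P=lambda x,y,z:atz(s,238+x/4-.375,165+y/4-.375,z)
H=[P(250,70,.066),P(452,44,.066),P(468,184,.066),P(265,203,.066)]
g=(P(137,283,.064),P(150,390,.064))
obj=np.array([[83,62],[83,-62],[0,-62],[0,62]])/1e3
M,_=cv2.estimateAffinePartial2D(obj,np.array(H)[:,:2].copy()); th=np.arctan2(M[1,0],M[0,0]); print('caddy',M[:,2],th,'scale',np.hypot(M[0,0],M[1,0]))
d=np.array(g[0]-g[1])[:2]; print('handle dir',np.arctan2(d[1],d[0]))
c,sn=np.cos(th),np.sin(th); Rm=np.array([[c,-sn],[sn,c]])
ctr=np.array(H)[:,:2].mean(0)-Rm@[.0415,0]; print('origin',ctr,'grip in caddy',Rm.T@((g[0]+g[1])[:2]/2-ctr))
for n,(u0,u1,v0,v1) in(('top0',(445,500,255,310)),('side0',(235,305,365,435))):
    s=load(n); pts=np.array([atd(s,u,v) for u in range(u0,u1) for v in range(v0,v1)])
    q=pts[(pts[:,2]>.043)&(pts[:,2]<.062)]
    rc=cv2.minAreaRect((q[:,:2]*1000).astype(np.float32)); print(n,len(q),q[:,2].mean(),rc, q.mean(0))
print('pad',atz(load('top0'),418,198,.016))
print('stamp',atd(load('top0'),191,235))
E
```

```text
caddy [ 0.60740826 -0.01675032] 0.09309055139607396 scale 0.984888474652924
handle dir 0.10799263357506554
origin [ 0.60678383 -0.01680861] grip in caddy [-0.06956079  0.14086213]
top0 571 0.049934701430130866 ((430.6595153808594, -348.9815368652344), (49.72084045410156, 65.79551696777344), 80.5107421875) [ 0.43045167 -0.34803617  0.0499347 ]
side0 1159 0.04951846723846825 ((428.51055908203125, -350.89202880859375), (49.905792236328125, 66.1102523803711), 81.26507568359375) [ 0.42859861 -0.35387826  0.04951847]
pad [ 0.64668607 -0.23824052  0.016     ]
stamp [0.55846086 0.30693264 0.08633571]
```

```bash
cat >> h.py <<'E'
def ori(yaw,el=np.pi/2,flip=1):
    c=np.array([np.cos(yaw),np.sin(yaw),0]); l=flip*np.array([-c[1],c[0],0]); up=np.array([0,0,1.])
    y=np.cos(el)*c-np.sin(el)*up
    return R.from_matrix(np.c_[np.cross(y,l),y,l]).as_rotvec()
E
python3 - <<'E'
from h import *
for n,(u0,u1,v0,v1) in(('top0',(290,365,170,225)),('side0',(345,415,225,280))):
    s=load(n); pts=np.array([atd(s,u,v) for u in range(u0,u1) for v in range(v0,v1)])
    q=pts[(pts[:,2]>.0615)&(pts[:,2]<.071)]
    rc=cv2.minAreaRect((q[:,:2]*1000).astype(np.float32)); print(n,len(q),q[:,2].mean(),rc,q.mean(0))
o=np.array([.6068,-.0168]);th=.1
Rm=np.array([[np.cos(th),-np.sin(th)],[np.sin(th),np.cos(th)]])
W=lambda x,y,z:np.r_[o+Rm@[x,y],z]
for f in(1,-1):
    for nm,p,q in(('carton',[.4295,-.35,.03],ori(-.16,flip=f)),('place',W(-.03,0,.036),ori(th,flip=f)),
      ('push0',W(-.12,0,.036+.05),ori(th,np.pi/4,f)),('push1',W(-.01,0,.036),ori(th,np.pi/4,f)),
      ('grip',W(-.0695,.141,.067),ori(th,flip=f)),('shut',W(-.0695,0,.067),ori(th,flip=f))):
        j=r.inverse_kinematics(p,q); print(f,nm,None if j is None else np.round(j,2))
E
```

```text
top0 1790 0.06680046202531434 ((644.9210815429688, -0.196075439453125), (88.95121002197266, 151.63253784179688), 6.837251663208008) [ 0.64856279 -0.01292937  0.06680046]
side0 1577 0.06523029797826486 ((648.222900390625, -15.108055114746094), (84.57442474365234, 125.01382446289062), 5.9515299797058105) [ 0.64769782 -0.02004104  0.0652303 ]
1 carton [-0.73  0.48  2.08  0.    0.58 -2.14]
1 place [-0.07  0.5   2.03  0.    0.62 -1.75]
1 push0 [-0.22  0.28  2.52  2.63  0.48  1.8 ]
1 push1 [-0.14  0.51  2.31  2.77  0.48  1.74]
1 grip [ 0.18  0.39  2.11  0.    0.64 -1.5 ]
1 shut [-0.09  0.39  2.11  0.    0.64 -1.76]
-1 carton [-0.73  0.48  2.08 -0.    0.58  1.  ]
-1 place [-0.07  0.5   2.03 -0.    0.62  1.4 ]
-1 push0 [-0.22  0.28  2.52  2.63  0.48 -1.34]
-1 push1 [-0.14  0.51  2.31  2.77  0.48 -1.41]
-1 grip [ 0.18  0.39  2.11 -0.    0.64  1.65]
-1 shut [-0.09  0.39  2.11 -0.    0.64  1.38]
```

```bash
cat >> h.py <<'E'
o=np.array([.6067,-.0182]);th=.102
Rm=np.array([[np.cos(th),-np.sin(th)],[np.sin(th),np.cos(th)]])
W=lambda x,y,z:np.r_[o+Rm@[x,y],z]
E
python3 - <<'E'
from h import *
q=ori(-.16,flip=-1)
r.movep([.4295,-.35,.2],q)
r.move_l([.4295,-.35,.06],v=.25)
print('guard',r.move_l([.4295,-.35,.030],v=.06,guard=8))
r.set_gripper(0,force=15)
print('gap',r.get_finger_gap()*91,r.get_t())
r.move_l([.4295,-.35,.2],v=.2)
r.movep(W(-.045,0,.2),ori(th,flip=-1))
r.move_l(W(-.045,0,.12),v=.2)
print(r.get_finger_gap()*91,r.get_contact_force(),r.get_t())
snap('side','side1');s=snap('top','top1')
a=load('side1')['frame'][150:390,250:490];b=s['frame'][150:290,240:400]
cv2.imwrite('pics/v1.png',np.hstack([cv2.resize(a,(400,400)),cv2.resize(b,(400,350))[:400] if 0 else cv2.copyMakeBorder(cv2.resize(b,(400,350)),0,50,0,0,0)]))
E
```

```text
guard False
gap 48.12564860516033 5.7667
48.08553248339124 [-0.47065536 -0.08868883 -0.4435587 ] 8.6417
```

View pics/v1.png

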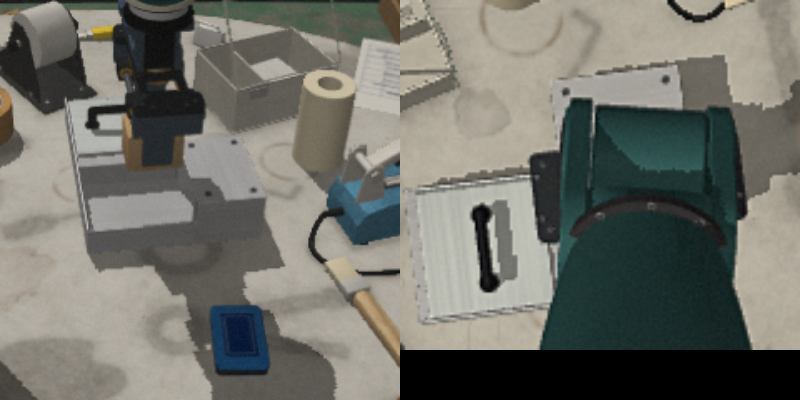

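```bash
python3 - <<'E'
from h import *
print('down',r.move_l(W(-.045,0,.0355),v=.08,guard=8),r.get_eef_pos()[2])
print('fwd',r.move_l(W(-.028,0,.0355),v=.05,guard=8))
r.set_gripper(.7); r.wait(.2)
print(r.get_eef_pos(),r.get_contact_force())
r.move_l(W(-.035,0,.25),v=.25)
r.set_gripper(0,force=20)
e=ori(th,np.pi/4,-1)
r.movep(W(-.16,0,.28),e)
print(r.get_t(),r.get_q())
snap('side','side2');s=snap('top','top2')
a=load('side2')['frame'][100:340,220:460];b=s['frame'][150:290,240:400]
cv2.imwrite('pics/v2.png',np.hstack([cv2.resize(a,(400,400)),cv2.copyMakeBorder(cv2.resize(b,(400,350)),0,50,0,0,0)]))
E
```

```text
down False 0.03596328716380173
fwd False
[ 0.57885707 -0.02107744  0.03552486] [ 0.61030645 -0.36350381 -0.55955704]
14.0333 [-0.27490313 -0.37023321  2.53849118  0.88256424  0.34470257  0.44497004]
```

View pics/v2.png

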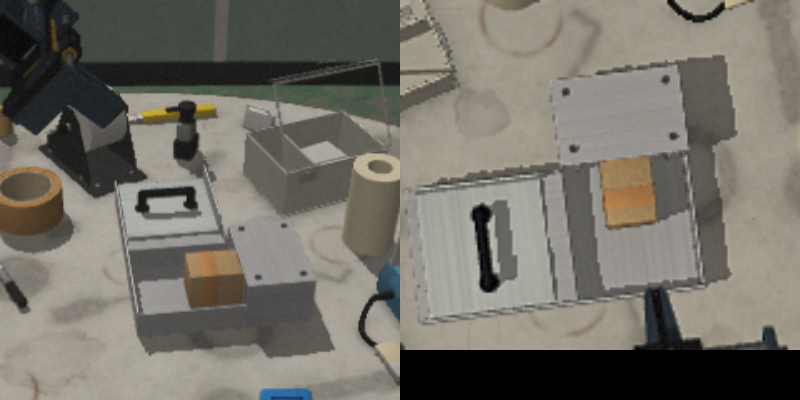

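The carton stands upright at the lane's mouth (side crop (213,275), top crop (628,190)) and the cover is still open. Next is the tilted push.

```bash
python3 - <<'E'
from h import *
e=ori(th,np.pi/4,-1)
r.movep(W(-.0965,0,.2),e); print(np.round(r.get_q(),2),r.get_eef_pos())
print('down',r.move_l(W(-.0965,0,.0365),v=.1,guard=10),r.get_eef_pos(),r.get_t())
print('push1',r.move_l(W(-.025,0,.0365),v=.06,guard=15),r.get_contact_force())
print('push2',r.move_l(W(-.004,0,.0365),v=.03,guard=10),r.get_contact_force())
p=r.get_eef_pos(); print('caddy tcp',Rm.T@(np.array(p[:2])-o),p[2],r.get_t())
snap('side','side3')
s=load('side3');cv2.imwrite('pics/v3.png',cv2.resize(s['frame'][170:310,270:430],None,fx=4,fy=4,interpolation=cv2.INTER_CUBIC))
E
```

```text
Traceback (most recent call last):
cell.Unreachable: the arm cannot take that pose within its joint ranges
```

```bash
python3 - <<'E'
from h import *
for f in(-1,1):
  for d in(35,40,45,50,55,60,65):
    row=[]
    for x,z in((-.0965,.0365),(-.0965,.08),(-.0965,.12),(-.0965,.16),(-.0965,.2),(-.05,.0365),(-.0105,.0365),(-.004,.0365)):
        j=r.inverse_kinematics(W(x,0,z),ori(th,np.radians(d),f)); row.append('--' if j is None else '%.2f/%.2f/%.2f/%.2f'%tuple(j[2:6]))
    print(f,d,row)
E
```

```text
-1 35 ['2.48/2.78/0.87/-1.53', '2.51/2.74/0.76/-1.47', '2.53/2.68/0.65/-1.39', '2.54/2.59/0.54/-1.28', '2.54/2.45/0.44/-1.12', '2.41/2.81/0.80/-1.50', '2.34/2.82/0.75/-1.49', '2.33/2.83/0.74/-1.48']
-1 40 ['2.47/2.77/0.72/-1.49', '2.50/2.71/0.61/-1.42', '2.51/2.62/0.51/-1.32', '2.51/2.48/0.41/-1.16', '2.51/2.25/0.32/-0.92', '2.40/2.79/0.66/-1.47', '2.33/2.80/0.61/-1.45', '2.32/2.80/0.60/-1.45']
-1 45 ['2.46/2.74/0.58/-1.45', '2.48/2.65/0.47/-1.35', '2.49/2.52/0.37/-1.20', '--', '--', '2.38/2.75/0.52/-1.42', '2.31/2.76/0.48/-1.40', '2.30/2.76/0.47/-1.40']
-1 50 ['2.44/2.69/0.44/-1.38', '2.45/2.55/0.34/-1.23', '--', '--', '--', '2.36/2.69/0.39/-1.35', '2.29/2.68/0.35/-1.32', '2.27/2.68/0.34/-1.31']
-1 55 ['2.41/2.59/0.31/-1.27', '--', '--', '--', '--', '--', '--', '--']
-1 60 ['--', '--', '--', '--', '2.37/0.44/0.32/0.92', '--', '--', '--']
-1 65 ['--', '--', '--', '2.35/0.35/0.32/1.00', '2.33/0.27/0.41/1.09', '--', '--', '--']
1 35 ['2.48/2.78/0.87/1.61', '2.51/2.74/0.76/1.67', '2.53/2.68/0.65/1.75', '2.54/2.59/0.54/1.86', '2.54/2.45/0.44/2.02', '2.41/2.81/0.80/1.64', '2.34/2.82/0.75/1.65', '2.33/2.83/0.74/1.66']
1 40 ['2.47/2.77/0.72/1.65', '2.50/2.71/0.61/1.72', '2.51/2.62/0.51/1.82', '2.51/2.48/0.41/1.98', '2.51/2.25/0.32/2.22', '2.40/2.79/0.66/1.67', '2.33/2.80/0.61/1.69', '2.32/2.80/0.60/1.69']
1 45 ['2.46/2.74/0.58/1.69', '2.48/2.65/0.47/1.79', '2.49/2.52/0.37/1.94', '--', '--', '2.38/2.75/0.52/1.72', '2.31/2.76/0.48/1.74', '2.30/2.76/0.47/1.74']
1 50 ['2.44/2.69/0.44/1.76', '2.45/2.55/0.34/1.91', '--', '--', '--', '2.36/2.69/0.39/1.79', '2.29/2.68/0.35/1.82', '2.27/2.68/0.34/1.83']
1 55 ['2.41/2.59/0.31/1.87', '--', '--', '--', '--', '--', '--', '--']
1 60 ['--', '--', '--', '--', '2.37/0.44/0.32/-2.22', '--', '--', '--']
1 65 ['--', '--', '--', '2.35/0.35/0.32/-2.14', '2.33/0.27/0.41/-2.05', '--', '--', '--']
```

```bash
python3 - <<'E'
from h import *
e=ori(th,np.pi/4,-1)
r.movep(W(-.0965,0,.2),ori(th,np.radians(35),-1))
r.movep(W(-.0965,0,.085),e); print(r.get_eef_pos())
print('down',r.move_l(W(-.0965,0,.0365),v=.1,guard=10),r.get_eef_pos(),r.get_t())
print('push1',r.move_l(W(-.025,0,.0365),v=.06,guard=15),r.get_contact_force())
print('push2',r.move_l(W(-.004,0,.0365),v=.03,guard=10),r.get_contact_force())
p=r.get_eef_pos(); print('caddy tcp',Rm.T@(np.array(p[:2])-o),p[2],r.get_t())
snap('side','side3')
s=load('side3');cv2.imwrite('pics/v3.png',cv2.resize(s['frame'][170:310,270:430],None,fx=4,fy=4,interpolation=cv2.INTER_CUBIC))
E
```

```text
[ 0.51087406 -0.02789345  0.08544674]
down False [ 0.51109502 -0.02811677  0.03746062] 16.7
push1 False [-0.64697655 -0.08063683 -0.17551934]
push2 True [-4.72781921 -1.88220127  3.69295168]
caddy tcp [-1.13785893e-02 -2.32917858e-05] 0.03575502910335654 18.5583
```

View pics/v3.png

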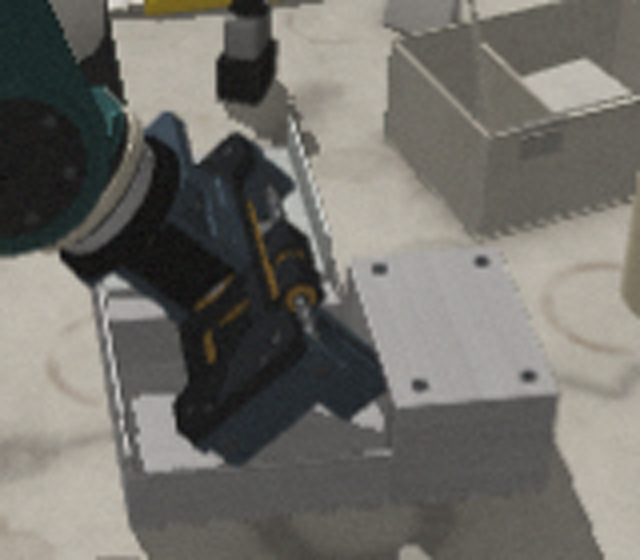

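The tool stopped on contact at caddy x = -11.4 mm, where I computed about -10.5 for home. I'll press once more to confirm, back out, and look.

```bash
python3 - <<'E'
from h import *
def cad(): p=np.array(r.get_eef_pos()); return (Rm.T@(p[:2]-o)).round(4),p[2].round(4)
print('push3',r.move_l(W(-.004,0,.0365),v=.015,guard=14),r.get_contact_force(),cad())
r.wait(.4)
r.move_l(W(-.0965,0,.0375),v=.12)
r.move_l(W(-.0965,0,.085),v=.12)
r.movep(W(-.0965,0,.2),ori(th,np.radians(35),-1))
r.movep(W(-.16,0,.3),ori(th,np.radians(35),-1))
print(r.get_t())
s=snap('side','side4'); t=snap('top','top4')
a=cv2.resize(s['frame'][190:310,280:420],(400,343),interpolation=cv2.INTER_CUBIC);b=cv2.resize(t['frame'][165:285,240:380],(400,343),interpolation=cv2.INTER_CUBIC)
cv2.imwrite('pics/v4.png',np.hstack([a,b]))
E
```

```text
push3 True [-5.49812391 -1.05957941  2.65593217] (array([-0.0114,  0.0001]), np.float64(0.0351))
22.1917
```

View pics/v4.png

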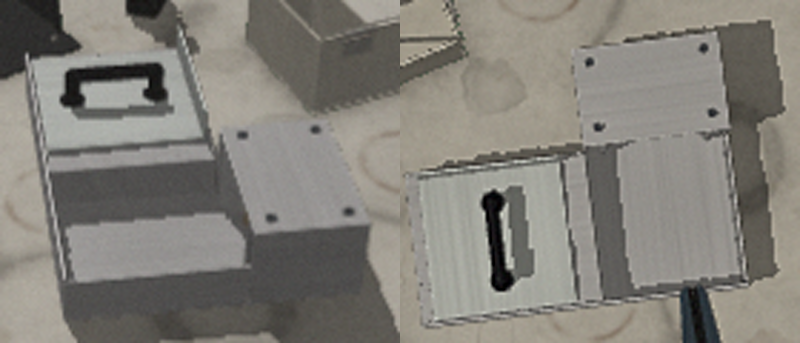

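Nothing sticks out of the hood: the well is empty in both crops. The carton's seat itself is hidden, so I'll push again at a different tilt and height. If it stops at the same x, the back stop is what's stopping it, not the hood. Then I'll close the cover.

```bash
python3 - <<'E'
from h import *
def cad(): p=np.array(r.get_eef_pos()); return (Rm.T@(p[:2]-o)).round(4),p[2].round(4)
e=ori(th,np.radians(38),-1)
r.movep(W(-.0965,0,.2),ori(th,np.radians(35),-1))
r.movep(W(-.0965,0,.09),e)
print(r.move_l(W(-.0965,0,.039),v=.1,guard=10))
print(r.move_l(W(-.025,0,.039),v=.1,guard=15),r.get_contact_force())
print('push',r.move_l(W(0,0,.039),v=.03,guard=20),r.get_contact_force(),cad())
r.wait(.3)
r.move_l(W(-.0965,0,.040),v=.12)
r.move_l(W(-.0965,0,.09),v=.12)
r.movep(W(-.0965,0,.2),ori(th,np.radians(35),-1))
r.movep(W(-.16,0,.3),ori(th,np.radians(35),-1))
q=ori(th,flip=-1)
r.movep(W(-.0695,.141,.2),q)
r.set_gripper(.6)
r.move_l(W(-.0695,.141,.1),v=.2)
print('down',r.move_l(W(-.0695,.141,.067),v=.06,guard=8),r.get_eef_pos())
r.set_gripper(0,force=15)
print('gap mm',r.get_finger_gap()*91,r.get_t(),r.get_contact_force())
E
```

```text
False
False [-0.55975675 -0.00843494 -0.20181016]
push True [-6.32104737 -1.76340153  3.60063131] (array([-0.0112,  0.0001]), np.float64(0.0381))
down False [0.5232422  0.11498485 0.06692196]
gap mm 11.22282329512206 33.7583 [-1.56189095  0.61374017  0.43879811]
```

The second push stopped at -11.2 mm against a predicted -11.7, so the carton is home. The handle is gripped. Now I'll slide the cover shut.

```bash
python3 - <<'E'
from h import *
def cad(): p=np.array(r.get_eef_pos()); return (Rm.T@(p[:2]-o)).round(4),p[2].round(4)
print(cad())
print(r.move_l(W(-.0695,.02,.067),v=.08,guard=15),r.get_contact_force(),cad())
print(r.move_l(W(-.0695,-.012,.067),v=.03,guard=12),r.get_contact_force(),cad())
r.wait(.4); print(r.get_contact_force(),cad())
r.set_gripper(.5); r.wait(.2); print(r.get_contact_force())
r.move_l(W(-.0695,cad()[0][1],.25),v=.2)
r.movep(W(-.16,.25,.3),ori(th,flip=-1))
print(r.get_t())
s=snap('side','side5'); t=snap('top','top5')
a=cv2.resize(s['frame'][190:310,280:420],(400,343),interpolation=cv2.INTER_CUBIC);b=cv2.resize(t['frame'][165:285,240:380],(400,343),interpolation=cv2.INTER_CUBIC)
cv2.imwrite('pics/v5.png',np.hstack([a,b]))
E
```

```text
(array([-0.0694,  0.141 ]), np.float64(0.0671))
False [ 8.22111201 -1.14669546 -5.77148619] (array([-0.0688,  0.0186]), np.float64(0.0671))
True [1.95170375 9.33367886 2.16101387] (array([-0.0687, -0.0006]), np.float64(0.067))
[1.34992014 9.20037951 2.32554288] (array([-0.0687, -0.0006]), np.float64(0.067))
[ 0.07031078  0.61892444 -0.5061001 ]
39.525
```

View pics/v5.png

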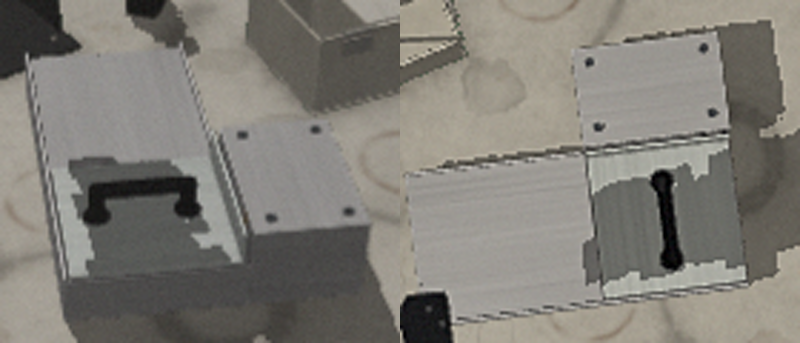

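The cover is shut: its plate covers the whole well, and it reached a hard stop with the handle at caddy y = -0.6 mm. Handing in.

```bash
python3 -c "
from h import *
print(r.get_contact_force(),r.get_t(),'stamp',atd(load('top5'),191,235),'pad dpx',np.abs(load('top5')['frame'][180:215,395:442].astype(int)-load('top0')['frame'][180:215,395:442]).mean())
r.close_job()"
```

```text
[ 0.42651531 -1.96256184  0.0982284 ] 39.625 stamp [0.55859532 0.3072085  0.08493235] pad dpx 24.385410334346506
the job is handed in; nothing more can be done
```

```bash
python3 -c "
from h import *
for n in('top0','top5','side0','side5'):
    f=load(n)['frame'].astype(int); m=(f[...,0]>f[...,2]*1.6)&(f[...,0]>50)
    w=m[170:230,385:450] if n[0]=='t' else m[325:385,365:425]
    v,u=np.nonzero(w); print(n,len(u),u.mean(),v.mean())"
```

```text
the job is handed in; nothing more can be done
```

```bash
python3 -c "
import numpy as np
for n in('top0','top5','side0','side5'):
    f=np.load('pics/%s.npy'%n,allow_pickle=True).item()['frame'].astype(int); m=(f[...,0]>f[...,2]*1.6)&(f[...,0]>30)
    w=m[170:230,385:450] if n[0]=='t' else m[325:385,365:425]
    v,u=np.nonzero(w); print(n,len(u),u.mean(),v.mean())"
```

```text
top0 785 32.392356687898086 28.803821656050957
top5 777 32.173745173745175 28.8030888030888
side0 1238 28.063812600969307 27.349757673667206
side5 1233 28.08515815085158 27.420113544201136
```

The carton is home under the hood and the cover is fully shut; I handed the job in with the robot's clock at 39.6 s.

- **Carton:** I gripped it across its 48 mm faces, stood it in the well at the lane's mouth and pushed it in with the closed fingers tilted. The hood hides where it sits, so "home" is inferred from contact. Pushes at 45° and 38° tilt met a hard stop at caddy x -11.4 and -11.2 mm. I had predicted about -10.5 and, after correcting for the first stop, -11.7. Nothing stuck out of the hood in the pictures.
- **Cover:** I drew it by its bar to a hard stop with the bar at caddy y -0.6 mm. The last pictures show the plate over the whole well.
- **Bystanders:** The stamp's measured position changed by under 2 mm, and the ink pad's image position shifted by less than 0.3 pixel in both views. A raw pixel comparison of the ink pad did disagree, which I put down to the arm's shadow.
- **Hand-in:** The gripper was clear of everything. The force reading was still about 2 N in y, with nothing near the tool; I took that as sensor drift.

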